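Unlock the spares box and hold its lid half open

TASK

The stay of the grey steel spares box is gone, so its lid drops shut unless somebody holds it. Take the fork-ended key from its wooden holder, fit it over the raised bar of the lid's captive screw and turn the screw anticlockwise to its stop, then stand the key back in its holder. Then lift the lid by its bar handle to about 50 degrees and stay there holding it still - the job finishes with the lid still in your grip - without disturbing the other things on the table.

Things in the scene. Friction and masses are not known exactly. Their poses are not given: they have to be found in the camera images.
- box: Fixed open-topped grey painted steel box, 180 (x) by 240 (y) by 90 mm high with a 4 mm lid on top (lid's top face 94.5 mm above the table). Origin at the centre of the underside; +x points to the hinge side, z up. It stands anywhere on the table's middle, turned up to 0.3 rad either way.
- lid (a joint): Lid angle, rad: 0 shut, grows as the front edge rises; 50 degrees is 0.873; stop at 1.8. The hinge line is the upper +x edge of the box (along the box's y). The lid weighs about 0.5 kg, has next to no friction and falls shut from anywhere below about 1.5. The simulated screw does not block it: lifting it before the screw is undone counts as forcing the lock.
- lid_hinge (a point): Midpoint of the hinge line, 90 mm above the table at the box's +x edge. Its frame turns with the lid.
- lid_handle (a point): Middle of the lid's steel bar handle: a round bar 10 mm thick and 80 mm long along the box's y, centred across the lid 22 mm behind its front (-x) edge, its axis 38 mm above the hinge line with the lid shut, 34 mm above the lid's upper face; a round post 10 mm thick at each end. It lies 158 mm from the hinge towards the front.
- screw (a joint): Turn of the captive quarter-turn screw, rad: 0 locked, grows anticlockwise seen from above to its stop at 1.25, stays where it is left (friction 0.04 N m). Starts between 0 and 0.15. Only past 1.05 is it fully undone.
- screw_head (a point): Top middle of the screw's raised bar, which stands up from a 30 mm disc on the lid near its front, left (+y) corner, 62 mm in front of and 82 mm to the +y side of the lid's middle. The bar is 24 mm long along this point's x, 5 mm thick along its y with a rounded top, and rises 13 mm above the disc; its top is 111 mm above the table. At joint value 0 the bar lies along the box's x.
- holder: Fixed wooden block, 70 by 70 by 45 mm high, with a rectangular hole 29 (x) by 27 (y) mm, its rim bevelled 4 mm, and 35 mm deep in the middle of its top, in which the key stands. Origin at the centre of the underside.
- key: The fork-ended key, 112 mm long, 0.12 kg, standing upright, fork down, handle up, in its holder, its axes about those of the holder. Origin at its lower end, between the fork's ends (10 mm above the table in the holder); z along the key to the handle. Round shaft 12 mm thick from 40 to 58 mm, then a black plastic handle 28 (x) by 20 (y) mm from 58 to 112 mm.
- key_tip (a point): The key's origin, between the ends of its fork. Fork head: a steel block 22 (x) by 20 (y) by 40 mm, its lower end cut by a slot open at both x ends that is 10 mm wide (y) and 16 mm deep; it has some 0.2 rad of play about the screw's bar. Fully down on the screw, it is about 13 mm below point screw_head.
- key_grip (a point): Middle of the key's handle, 88 mm above the key's lower end; take it across its y (20 mm).
- jar: Glass jar of old screws, 68 mm across, 104 mm high, with a copper lid; leave alone. It and the holder stand to the left and right of the box, either way round. Origin at the underside.
- driver: Ordinary screwdriver, 200 mm long, lying on the table near the robot; leave alone.
- spanner: Steel spanner, 180 mm long, lying on the table near the robot; leave alone.
- squeeze: White plastic bottle, 48 mm across, 130 mm high, at the far left; leave alone.
- can: Tin can, 66 mm across, 90 mm high, at the far right; leave alone.
Not all that is in view belongs to the job. Of the things that look like the key, the smallest one is meant. What is shaped like the holder but purple is not meant.

How it is judged:
On the way, in this order (a step that is already met when the one before it is completed fails the run):
1. the screw is turned past 1.05 rad with the key standing on it, the lid still shut (value of joint screw above 1.05 rad and distance between key_tip and screw_head below 0.02 m and z of key_tip in the frame of screw_head below -0.004 m and value of joint lid below 0.1 rad), for 0.1 s.
2. the key stands upright in its holder again, let go, the lid still shut (horizontal distance between key and holder below 0.012 m and z of key in the frame of holder below 0.02 m and angle between key's own z axis and vertical below 0.25 rad and contact force between the fingers and key below 0.1 N and value of joint lid below 0.1 rad), for 0.2 s.
At the end, for the whole second after the job is handed in: The lid is held by the fingers, still, at 50 degrees give or take 6; the screw is unlocked (past 1.0 rad); the key stands upright (within 14 degrees) in its holder's hole and does not touch the box (value of joint lid between 0.768 and 0.977 rad and velocity of joint lid between -0.1 and 0.1 rad/s and contact force between the fingers and box above 0.5 N and contact force between key and box below 0.1 N and value of joint screw above 1 rad and horizontal distance between key and holder below 0.012 m and z of key in the frame of holder below 0.02 m and angle between key's own z axis and vertical below 0.25 rad); the arm keeps its last pose, push and grip.
It fails at once if the lid was forced up before the screw was turned (value of joint lid above 0.15 rad and value of joint screw below 0.8 rad).
It fails at once if one of the other things was pushed more than 30 mm or knocked over (distance of any of jar, driver, spanner, squeeze, can from where it was at the start of the episode above 0.03 m or angle between any of jar, squeeze, can's own z axis and vertical above 0.6 rad).
It also fails if it takes over 67 s, if anything falls off the work surface, if the arm or the gripper's body presses on something with over 40 N, if the wrist force passes 120 N, or if a joint passes its speed limit or range.

ROBOT

A 6-joint arm with a two-finger parallel gripper is mounted at the origin on the work surface. World frame = base frame: x ahead of the robot, y to its left, z up, the work surface at z = 0. Lengths are in m, angles in rad, forces in N, time in s.
With the tool pointing down it reaches from about 0.375 to 0.975 m from the base axis. Payload 3.8 kg.
Tool frame: the origin (TCP) lies midway between the tips of the shut fingers; the grasp point (between the pads) lies 19 mm behind it; z points along the fingers, y is the line along which they close (so a half turn about z gives the same grasp; the last joint's range is limited). The gripper opens to 88 mm and grips with 3 to 60 N. Pads are 18 mm wide; open, the fingers measure 123 mm over their backs; the gripper's body (75 mm by 187 mm) begins 45 mm behind the grasp point.
Start: joints at [1.236, 0.264, 1.604, -0, 1.274, -0.037], TCP at [0.198, 0.645, 0.239] pointing down, gripper open.
Joint ranges: [-2.63, 2.63], [-0.94, 2.18], [0.31, 2.57], [-1.31, 4.45], [0, 2.66], [-2.55, 2.55]. Speed limits (rad/s): [2.57, 2.57, 3.14, 3.14, 3.14, 3.14].

INTERFACE

Orientations are given as a rotation vector (axis times angle).
In Python, from cell import manip, inverse_kinematics, cams, order gives the robot as it stands. Calls block until the motion is done:
- manip.move_pose(position, orientation): joint-space move of the TCP to a pose.
- manip.move_linear(position, rate=0.15, rot=None): straight line of the TCP; rot=None keeps the orientation; rate is the mean speed in m/s.
- manip.set_joints(angles): joint-space move.
- manip.set_gripper(opening, force=None): finger opening in m; force is the grip in N (None keeps the last); returns when the fingers have stopped.
- manip.dwell(seconds).
- inverse_kinematics(position, orientation): joint angles nearest the present ones, or None.
- manip.state(): the state.
- cams.capture(name): name is "side" or "top" or "wrist"; returns a dict with "image" (384x512x3 uint8, blue, green, red), "z_map" (384x512 float32, m along the optical axis (not along the pixel's ray), 0 where there is no reading), "intrinsics" (3x3 intrinsics, pixels), "position" and "orientation" of the camera in the world; the wrist camera has in their place "T_tool_cam" (4x4, takes a point from camera to tool coordinates, whose origin is the TCP and whose axes are the flange's). Camera axes: x right, y down, z forward; pixel columns grow to the right and rows downward; lengths in m; the calibration is good to about 2 mm. A picture is of the moment at which its call begins: read the wrist's pose just before it.
A pose or a line that the arm cannot do raises manip.IKError and nothing moves.
- order.close_job(): hands the job in; it is judged then, once.
The state is a dict: "clock": time; "joint_pos": joint angles; "joint_velocities": joint speeds; "tau": joint torques, N m; "tool_pos": TCP position; "tcp_rot": TCP orientation; "contact_force": force on the tool from outside, world axes, zero at the start; "moment": the same for the moment, N m; "gripper_width": finger opening in m; "grasp_force": force on a finger pad.
Only numpy, scipy, OpenCV 4.12 (cv2) and the standard library are available. Lean on these libraries where they do the work, as an engineer would, in place of code of your own. Each camera call takes 0.05 s, during which the arm holds its last target. There are 200 camera calls.

## Working session

There is one attempt and no reset: what is moved stays moved. The work goes in short steps, each a Python script; the robot and the scene stay as the last script left them, time stands still between calls to the robot, and variables do not carry over. Pictures are saved under pics/ and viewed, at most 10 in all, crops included, and the job is handed in when it is done.

```bash
ls; mkdir -p pics; cat > h.py <<'E'
import numpy as np, cv2
from scipy.spatial.transform import Rotation as R
from cell import manip, inverse_kinematics, cams, order
def cap(name):
    s=manip.state(); c=cams.capture(name)
    if name=="wrist":
        T=np.eye(4);T[:3,:3]=R.from_rotvec(s["tcp_rot"]).as_matrix();T[:3,3]=s["tool_pos"]
        T=T@np.array(c["T_tool_cam"])
    else:
        T=np.eye(4);o=np.array(c["orientation"],float)
        T[:3,:3]=o if o.shape==(3,3) else R.from_rotvec(o).as_matrix();T[:3,3]=c["position"]
    z=c["z_map"];K=np.array(c["intrinsics"]);v,u=np.mgrid[:z.shape[0],:z.shape[1]]
    P=np.stack([(u-K[0,2])/K[0,0]*z,(v-K[1,2])/K[1,1]*z,z],-1)@T[:3,:3].T+T[:3,3]
    P[z==0]=np.nan
    return c["image"],P,T,K
E
python3 - <<'E'
from h import *
d={}
for n in("top","side"):
    im,P,T,K=cap(n); cv2.imwrite(f"pics/{n}0.png",im); d[n]=P;d[n+"i"]=im
    print(n,T.round(3).tolist(),K.round(1).tolist())
np.savez("v0.npz",**d)
s=manip.state();print(s["tcp_rot"],s["clock"],s["gripper_width"])
print(cams.capture("wrist")["T_tool_cam"])
E
```

```text
pics
top [[0.018, -0.996, 0.09, 0.458], [-1.0, -0.02, -0.018, 0.046], [0.02, -0.089, -0.996, 1.275], [0.0, 0.0, 0.0, 1.0]] [[427.3, 0.0, 246.2], [0.0, 427.3, 200.9], [0.0, 0.0, 1.0]]
side [[0.889, -0.349, 0.295, 0.245], [-0.457, -0.675, 0.579, -0.514], [-0.003, -0.65, -0.76, 0.823], [0.0, 0.0, 0.0, 1.0]] [[402.4, 0.0, 258.1], [0.0, 402.4, 191.5], [0.0, 0.0, 1.0]]
[-0.46597297 -3.10647181  0.0031116 ] 0.1 0.08825570052501323
[[-4.99596091e-05 -9.66804584e-01 -2.55516916e-01  6.59921008e-02]
 [ 9.99999820e-01 -2.01169936e-04  5.65647155e-04 -3.38301527e-04]
 [-5.98272583e-04 -2.55516842e-01  9.66804420e-01 -1.46014578e-01]
 [ 0.00000000e+00  0.00000000e+00  0.00000000e+00  1.00000000e+00]]
```

View pics/top0.png

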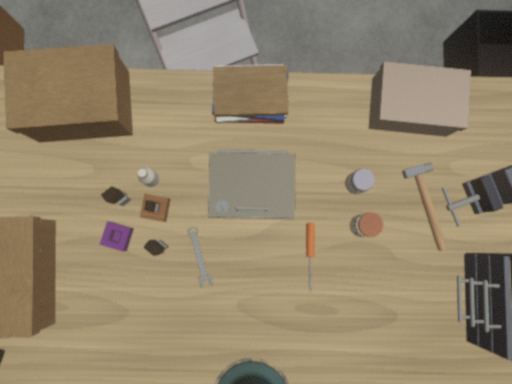

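View pics/side0.png

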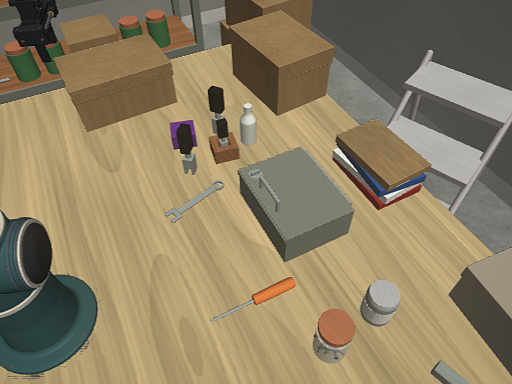

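The top view shows three key-like things: (153,207) in the wooden holder, (115,196) and (155,247) standing loose. The purple holder is at (116,237). The box is at (252,184), with its screw at (222,207) and its handle at (252,209). The key in the wooden holder looks smallest, so I'll measure it and check with a crop.

```bash
python3 - <<'E'
from h import *
d=np.load("v0.npz");P=d["top"];im=d["topi"]
def rep(n,u0,u1,v0,v1,zlo,zhi):
    p=P[v0:v1,u0:u1].reshape(-1,3);p=p[(p[:,2]>zlo)&(p[:,2]<zhi)]
    r=cv2.minAreaRect((p[:,:2]*1000).astype(np.float32));print(n,len(p),p.mean(0).round(3),"rect",np.round(r[0]),np.round(r[1]),round(r[2],1),"zmax",p[:,2].max().round(3))
rep("lid",200,305,140,228,.088,.1)
rep("scr+handle",200,305,140,228,.1,.2)
rep("holder",138,172,190,224,.035,.05)
rep("keyA",138,172,190,224,.07,.2)
rep("keyB",100,132,183,212,.02,.3)
rep("keyC",140,170,236,260,.02,.3)
rep("purple",98,135,220,252,.02,.3)
rep("bottle",135,160,163,188,.02,.3)
rep("spanner",185,215,225,290,.004,.05)
S=d["sidei"][75:195,150:290];cv2.imwrite("pics/crop.png",cv2.resize(S,None,fx=5,fy=5,interpolation=cv2.INTER_CUBIC)[:600,:])
E
```

```text
lid 5618 [0.614 0.01  0.094] rect [614.  11.] [193. 239.] 0.2 zmax 0.1
scr+handle 180 [0.557 0.014 0.124] rect [620.   2.] [193. 174.] 86.9 zmax 0.139
holder 469 [0.546 0.286 0.044] rect [547. 289.] [71. 70.] 81.3 zmax 0.05
keyA 113 [0.545 0.286 0.112] rect [546. 289.] [21. 28.] 83.8 zmax 0.126
keyB 344 [0.569 0.38  0.119] rect [572. 385.] [29. 40.] 39.1 zmax 0.16
keyC 271 [0.435 0.264 0.128] rect [434. 269.] [39. 29.] 52.5 zmax 0.161
purple 592 [0.462 0.395 0.042] rect [462. 397.] [72. 70.] 74.8 zmax 0.051
bottle 298 [0.629 0.301 0.088] rect [632. 306.] [43. 48.] 59.0 zmax 0.133
spanner 395 [0.402 0.158 0.007] rect [405. 157.] [181.  85.] 1.8 zmax 0.015
```

View pics/crop.png

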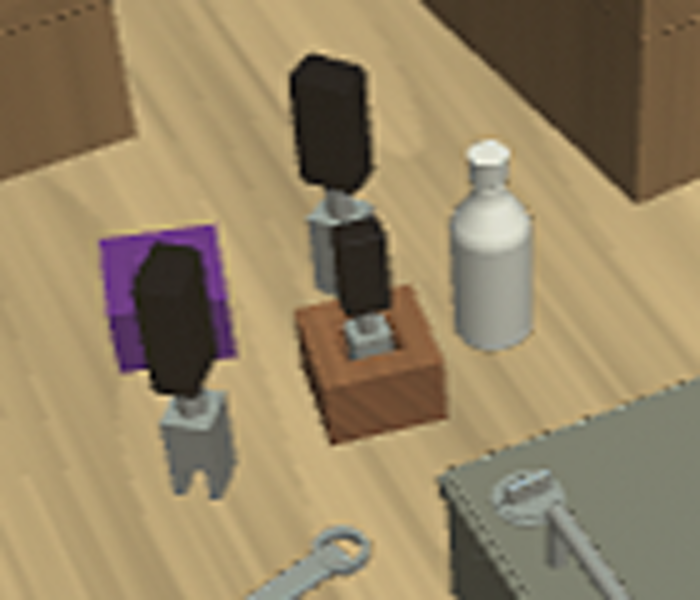

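The key in the wooden holder (153,207) is confirmed as the smallest: its top is at about 0.122 m, and the loose ones reach 0.160 m. The loose key at (115,196) stands close enough that I have to grip high to keep the gripper body above it. Next, close wrist looks at the holder and the screw.

```bash
cat >> h.py <<'E'
def down(a):  # tool pointing down, closing axis at angle a (deg)
    a=np.radians(a);y=np.array([np.cos(a),np.sin(a),0]);z=np.array([0,0,-1.]);return R.from_matrix(np.stack([np.cross(y,z),y,z],1)).as_rotvec()
def rect(P,c,r,zlo,zhi):
    p=P.reshape(-1,3);p=p[(np.abs(p[:,0]-c[0])<r)&(np.abs(p[:,1]-c[1])<r)&(p[:,2]>zlo)&(p[:,2]<zhi)]
    q=cv2.minAreaRect((p[:,:2]*1000).astype(np.float32));return len(p),p.mean(0).round(4),np.round(q[0],1),np.round(q[1],1),round(q[2],1),p[:,2].max().round(4)
E
python3 - <<'E'
from h import *
d={}
for n,p in(("hold",[.535,.285,.27]),("scr",[.54,.07,.27])):
    manip.move_pose(p,down(-95 if n=="hold" else -90)); manip.dwell(.2)
    im,P,T,K=cap("wrist");d[n]=P;d[n+"i"]=im;cv2.imwrite(f"pics/{n}1.png",im)
    if n=="hold":
        print("holder",rect(P,(.546,.288),.06,.04,.049));print("key",rect(P,(.546,.288),.03,.117,.14));print("B",rect(P,(.572,.385),.04,.14,.2))
    else:
        print("bar",rect(P,(.552,.09),.025,.105,.115));print("disc",rect(P,(.552,.09),.03,.0965,.115));print("handle",rect(P,(.546,.01),.07,.12,.15));print("lid",rect(P,(.614,.01),.2,.088,.1))
np.savez("v1.npz",**d);s=manip.state();print(s["clock"],s["joint_pos"],s["contact_force"])
cv2.imwrite("pics/both1.png",cv2.resize(np.hstack([d["holdi"],d["scri"]]),(800,300)))
E
```

```text
holder (1948, array([0.547 , 0.2908, 0.0449]), array([543.3, 291.3]), array([70. , 70.4]), 81.0, np.float64(0.0486))
key (438, array([0.5441, 0.2912, 0.1216]), array([543.6, 291. ]), array([20. , 27.5]), 84.1, np.float64(0.124))
B (1229, array([0.5701, 0.3846, 0.1542]), array([569.3, 387.1]), array([28. , 38.9]), 39.6, np.float64(0.1579))
bar (92, array([0.5467, 0.0932, 0.1102]), array([546.1,  93.3]), array([23.7,  4.9]), 4.6, np.float64(0.1124))
disc (601, array([0.5466, 0.0932, 0.0999]), array([549.4,  90.5]), array([34.9, 44.7]), 47.7, np.float64(0.1124))
handle (812, array([0.5408, 0.0123, 0.1319]), array([540.1,  11.9]), array([10.3, 88.8]), 0.3, np.float64(0.1355))
lid (35099, array([0.6193, 0.0117, 0.0947]), array([610.1,  11.5]), array([191.8, 240.6]), 0.1, np.float64(0.0999))
3.375 [ 8.53714667e-02 -1.38280905e-03  1.84445039e+00  1.85195710e-04
  1.29861007e+00  1.65421140e+00] [-0.82527831  0.68701416 -0.47838308]
```

View pics/both1.png

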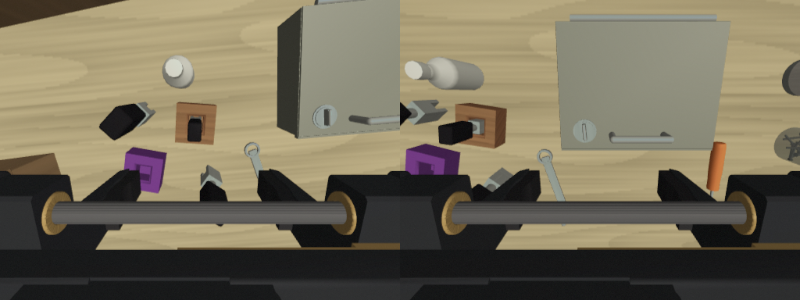

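The pictures show the key upright at (195,128) in the left one, the screw bar nearly along the box's x at (584,131), and the handle at (642,137) in the right one. Now I'll pick the key up, gripping high.

```bash
python3 - <<'E'
from h import *
k=[.5436,.291]
manip.set_gripper(.05,40)
manip.move_pose([*k,.2],down(-95.9))
manip.move_linear([*k,.099],.08)
s=manip.state();print(s["contact_force"])
manip.set_gripper(0,40)
s=manip.state();print(s["gripper_width"],s["grasp_force"])
manip.move_linear([*k,.25],.12)
manip.move_pose([.5463,.0933,.25],down(-85.4))
manip.move_linear([.5463,.0933,.215],.1);manip.dwell(.2)
s=manip.state();print(s["gripper_width"],s["grasp_force"],s["clock"],s["contact_force"])
im,P,T,K=cap("side")
cv2.imwrite("pics/s2.png",cv2.resize(im[90:240,170:370],(800,600),interpolation=cv2.INTER_CUBIC))
im2,P2,T2,K2=cap("top")
for n,Q in(("side",P),("top",P2)):
  p=Q.reshape(-1,3);m=(np.abs(p[:,0]-.5463)<.025)&(np.abs(p[:,1]-.0933)<.025)&(p[:,2]>.118)&(p[:,2]<.165);print(n,m.sum(),p[m].min(0),p[m].max(0))
E
```

```text
[-0.41651682  0.20732929 -1.06336143]
0.019877948123875378 39.869182985275984
0.019965764682227716 39.86997895874083 9.9 [ 0.62593209  0.62343404 -0.43876735]
side 141 [0.53688464 0.08136979 0.12573641] [0.55995166 0.10154195 0.16463756]Traceback (most recent call last):
  File "<stdin>", line 17, in <module>
    return umr_minimum(a, axis, None, out, keepdims, initial, where)
ValueError: zero-size array to reduction operation minimum which has no identity
```

View pics/s2.png

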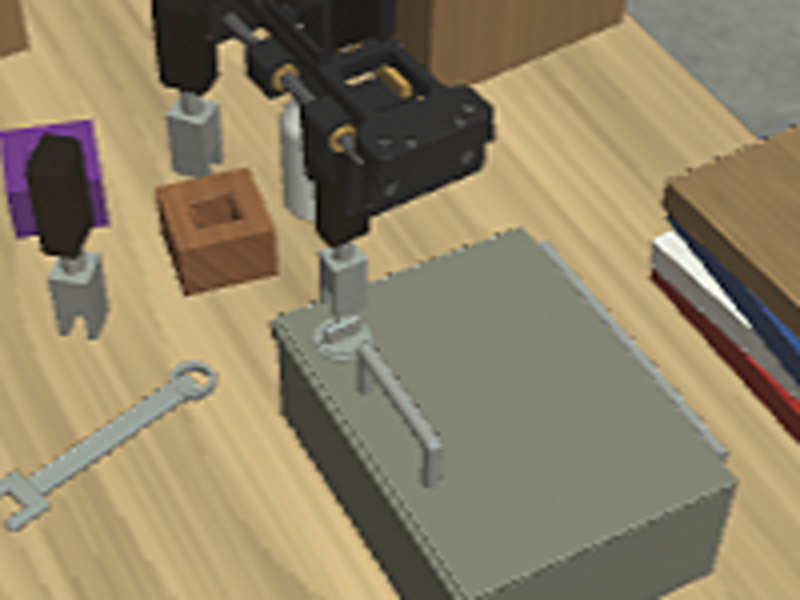

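The key hangs straight in the grip, with the fork (343,300) right over the bar (343,333). Lowering it, then turning.

```bash
python3 - <<'E'
from h import *
c=[.5463,.0933]
f0=manip.state()["contact_force"][2]
for z in(.203,.197,.192,.188):
    manip.move_linear([*c,z],.05);f=manip.state()["contact_force"]-np.array([0,0,f0]);print(z,np.round(f,2))
    if abs(f[2])>8: break
m0=manip.state()["moment"][2]
for b in(20,40,60,70,74,78,81,84,87):
    manip.move_pose([*c,z],down(-90+b));s=manip.state();print(b,np.round(s["contact_force"],1),round(s["moment"][2]-m0,3),s["clock"])
    if abs(s["moment"][2]-m0)>.5: break
manip.dwell(.2);cv2.imwrite("pics/s3.png",cv2.resize(cap("side")[0][90:240,170:370],(800,600)))
print(manip.state()["tool_pos"],manip.state()["gripper_width"])
E
```

```text
0.203 [-0.06 -0.3  -0.1 ]
0.197 [ 0.12 -0.18  1.11]
0.192 [ 1.11  0.2  -0.6 ]
0.188 [ 0.69 -0.25  0.33]
20 [-0.1 -0.3 -1.9] -0.063 11.525
40 [-0.2 -0.8 -1.6] -0.044 11.95
60 [ 1.2 -0.  -0.7] -0.037 12.375
70 [ 1.  -1.2 -1.3] -0.064 12.6667
74 [ 1.  -0.9 -1.6] -0.084 12.9167
78 [ 2.6 -1.5 -2.1] -0.078 13.1667
81 [ 2.  -0.2 -1.3] -0.009 13.4167
84 [ 3.2 -2.  -2.4] -0.042 13.6667
87 [ 2.8 -0.9 -1.7] -0.097 13.9167
[0.54648375 0.09332225 0.18809183] 0.01999638626163178
```

```bash
python3 - <<'E'
from h import *
c=[.5463,.0933];z=.188
for b in(91,95):
    manip.move_pose([*c,z],down(-90+b));manip.dwell(.2);s=manip.state();print(b,np.round(s["contact_force"],1),np.round(s["moment"],3),s["clock"])
# relax play, then lift clear and inspect
manip.move_pose([*c,z],down(-90+74));manip.dwell(.1)
manip.move_linear([*c,.26],.12);print(np.round(manip.state()["contact_force"],2))
manip.move_pose([.50,.16,.27],down(-90+40));manip.dwell(.2)
im,P,T,K=cap("wrist");print("bar",rect(P,c,.02,.105,.115));cv2.imwrite("pics/w4.png",im)
im,P,T,K=cap("side");print("bar",rect(P,c,.02,.105,.115));cv2.imwrite("pics/s4.png",cv2.resize(im[90:240,170:370],(800,600)))
print(manip.state()["clock"])
E
```

```text
91 [ 2.3 -0.3 -1.4] [-0.137 -0.701 -0.484] 14.6167
95 [ 2.5 -0.8 -1. ] [-0.068 -0.583 -0.883] 15.0667
[ 0.28 -0.22 -1.23]
bar (93, array([0.5461, 0.0945, 0.1102]), array([546. ,  93.6]), array([23.6,  4.9]), 71.8, np.float64(0.1122))
bar (20, array([0.5468, 0.0904, 0.1087]), array([546.7,  90.5]), array([24.5,  4.8]), 73.7, np.float64(0.1112))
17.3917
```

View pics/s4.png

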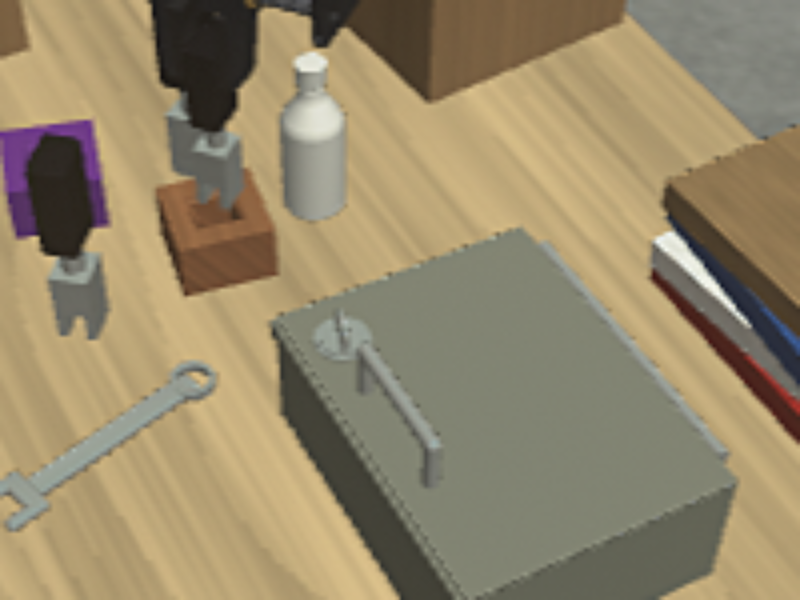

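The bar is now at 71.7° (1.25 rad), at its stop, and the fork hangs free. Now the key goes back to its holder.

```bash
python3 - <<'E'
from h import *
h=[.5436,.2912]
manip.move_pose([*h,.25],down(-97.5))
manip.move_linear([*h,.15],.12);f0=manip.state()["contact_force"]
for z in(.13,.115,.105,.1005):
    manip.move_linear([*h,z],.06);f=manip.state()["contact_force"]-f0;print(z,np.round(f,2))
    if abs(f[2])>10: break
manip.set_gripper(.05);manip.dwell(.3)
manip.move_linear([*h,.27],.12);manip.dwell(.1)
im,P,T,K=cap("wrist");print("key",rect(P,h,.03,.115,.14),"holder",rect(P,h,.06,.04,.049),"B",rect(P,(.572,.385),.04,.14,.2))
im=cap("side")[0];cv2.imwrite("pics/s5.png",cv2.resize(im[60:210,150:350],(800,600)))
# IK check of the lid path
H=np.array([.5403+.158,.0119,.09])
for th in np.linspace(0,.873,6):
    ph=np.arctan2(.038,.158)+th;p=H+.1625*np.array([-np.cos(ph),0,np.sin(ph)])
    o=R.from_euler("y",.4*th)*R.from_rotvec(down(0));q=inverse_kinematics(p+o.apply([0,0,.015]),o.as_rotvec());print(round(th,2),p.round(3),None if q is None else np.round(q,2))
print(manip.state()["clock"])
E
```

```text
0.13 [-0.53  0.43 -0.3 ]
0.115 [-1.33 -0.76  0.3 ]
0.105 [-0.7   0.28 -0.28]
0.1005 [-1.51 -0.77  0.47]
key (432, array([0.5443, 0.2908, 0.1216]), array([543.7, 290.5]), array([19.1, 27.1]), 82.2, np.float64(0.124)) holder (1924, array([0.5476, 0.2909, 0.0448]), array([543.4, 291.2]), array([69.8, 70.3]), 81.1, np.float64(0.0476)) B (1186, array([0.5703, 0.3846, 0.1542]), array([569.6, 386.8]), array([27.9, 38.2]), 39.6, np.float64(0.1576))
0.0 [0.54  0.012 0.128] [-0.02  0.12  2.02 -0.    1.   -0.02]
0.17 [0.549 0.012 0.155] [-0.02  0.15  1.93 -0.    1.13 -0.02]
0.35 [0.563 0.012 0.18 ] [-0.02  0.2   1.83 -0.    1.25 -0.02]
0.52 [0.58  0.012 0.202] [-0.02  0.25  1.73 -0.    1.37 -0.02]
0.7 [0.602 0.012 0.221] [-0.02  0.32  1.61 -0.01  1.48 -0.02]
0.87 [0.626 0.012 0.235] [-0.02  0.4   1.49 -0.01  1.6  -0.02]
23.4583
```

View pics/s5.png

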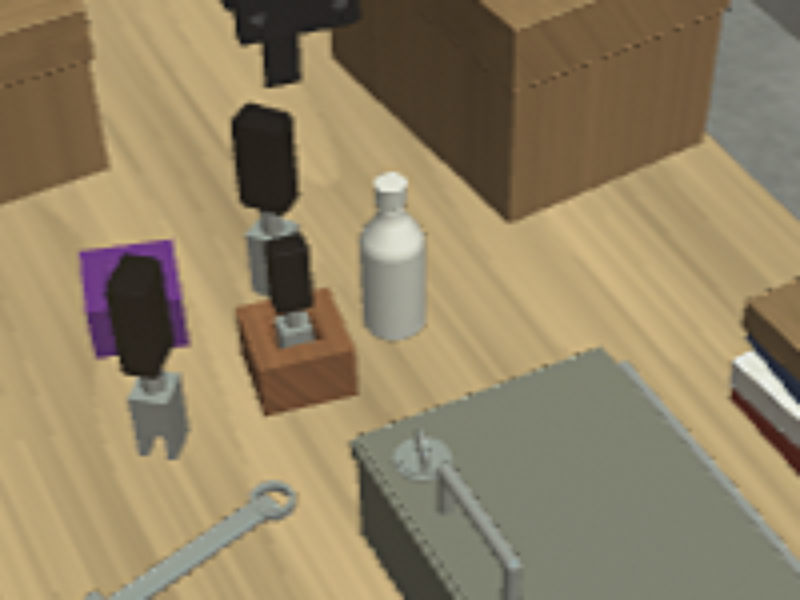

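The key stands upright in its holder again (290,300) and nothing else has moved. Now the lid.

```bash
python3 - <<'E'
from h import *
H=np.array([.5403+.158,.0119,.09])
def pose(th):
    ph=np.arctan2(.038,.158)+th;p=H+.1625*np.array([-np.cos(ph),0,np.sin(ph)])
    o=R.from_euler("y",.4*th)*R.from_rotvec(down(0));return p+o.apply([0,0,.015]),o.as_rotvec()
p,o=pose(0)
manip.move_pose(p+[0,0,.1],o);manip.move_linear(p,.08);print(np.round(manip.state()["contact_force"],1))
manip.set_gripper(0,45);s=manip.state();print(s["gripper_width"],s["grasp_force"])
for th in np.linspace(0,.873,12)[1:]:
    p,o=pose(th);manip.move_linear(p,.06,rot=o);s=manip.state();print(round(th,2),np.round(s["contact_force"],1),round(s["gripper_width"],4),round(s["clock"],1))
manip.dwell(.5)
im,P,T,K=cap("side");cv2.imwrite("pics/s6.png",cv2.resize(im[40:340,130:430],(600,600)))
q=P.reshape(-1,3)
# upper lid face: points on the lid beside the handle
m=(q[:,0]>.55)&(q[:,0]<.72)&(((q[:,1]>-.09)&(q[:,1]<-.05)))&(q[:,2]>.1)&(q[:,2]<.25);r=q[m]
c,_,v=(lambda c:(c,)+np.linalg.svd(r-c)[1:])(np.median(r,0)) if m.sum()>20 else (0,0,[[0]]*3)
print(m.sum(),v[2] if m.sum()>20 else "");s=manip.state();print(s["gripper_width"],s["grasp_force"],s["tool_pos"])
E
```

```text
[-0.7 -0.3  0.4]
0.008295304278402084 44.91822950541973
0.08 [ 5.7  0.1 -5.2] 0.008 27.8
0.16 [ 7.7  0.7 -7.4] 0.0087 28.2
0.24 [ 7.1  0.1 -7.2] 0.0084 28.5
0.32 [ 5.9  0.7 -7.9] 0.0083 28.9
0.4 [ 4.3 -0.5 -8.5] 0.0087 29.3
0.48 [ 3.6 -1.1 -7.3] 0.0087 29.6
0.56 [ 0.   0.4 -6.3] 0.0081 30.0
0.63 [-2.2  0.6 -3.8] 0.0085 30.3
0.71 [-5.7  1.2  0. ] 0.0085 30.7
0.79 [-6.3  0.1  3.1] 0.0085 31.1
0.87 [-5.9  1.5  4.9] 0.0083 31.4
337 [-7.41085177e-01  2.62304290e-04 -6.71410971e-01]
0.008351591889195101 44.995057582855225 [0.62027796 0.01203277 0.22246438]
```

View pics/s6.png

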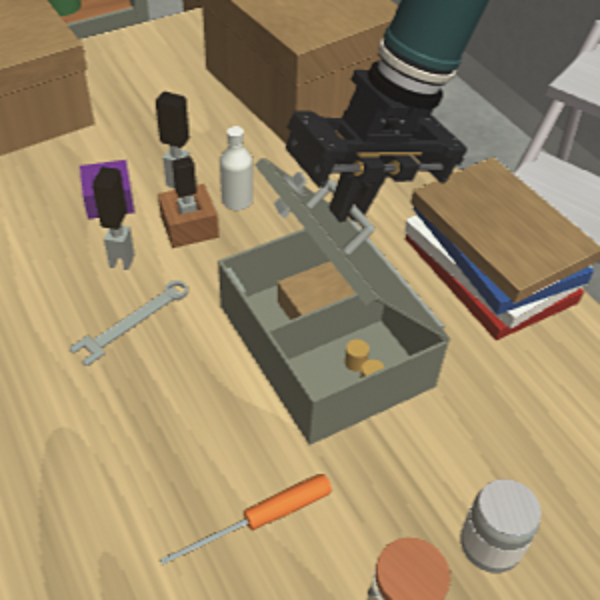

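The picture shows the lid held at about 48° by the fingers (350,205), and the key upright in its holder (185,195). I'll nudge it to the centre of the range, check it's still and hand in.

```bash
python3 - <<'E'
from h import *
H=np.array([.6983,.0119,.09]);th=.905
ph=np.arctan2(.038,.158)+th;p=H+.1625*np.array([-np.cos(ph),0,np.sin(ph)])
o=R.from_euler("y",.35)*R.from_rotvec(down(0))
manip.move_linear(p+o.apply([0,0,.015]),.03,rot=o.as_rotvec());manip.dwell(1)
im,P,T,K=cap("side");q=P.reshape(-1,3)
r=q[(q[:,0]>.57)&(q[:,0]<.7)&(q[:,1]>-.09)&(q[:,1]<-.05)&(q[:,2]>.1)&(q[:,2]<.25)]
v=np.linalg.svd(r-r.mean(0))[2][2];a=np.arctan2(abs(v[0]),abs(v[2]));s=manip.state();print(a,s["grasp_force"],s["clock"],np.abs(s["joint_velocities"]).max())
if .81<a<.94: print(order.close_job())
E
```

```text
0.8478656823413655 44.99557614326477 33.3333 0.0025508944759065374
the job is handed in; nothing more can be done
None
```

The job is handed in at 33 s. The screw is at its stop (about 1.25 rad), the key stands upright in its holder, and the lid is held still at about 0.85 rad (49°). No verdict came back.

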